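Jack up one end of the bench engine and hold the pump handle down

TASK

The rubber feet at one end of the engine's skid are to be changed: slide the little jack in under the lift pad at that end (the round pad under the tab with the bolt head), saddle centred beneath it, then pump the handle with full strokes until both feet at that end hang at least 10 mm clear of the bench. Finish while still holding the handle fully down on the last stroke, with the far feet still standing where they stood; do not push the engine about or lift it by hand, and leave the other things on the bench alone.

Things in the scene. Friction and masses are not known exactly. Their poses are not given: they have to be found in the camera images.
- jack: the jack: low aluminium chassis 70 mm wide, 45 mm high (handle lugs 72 mm), about 1 kg, loose on four small rubber feet that drag 6 to 9 N on the bench: held by the handle grip it can be pushed, pulled and turned. Origin on the bench under the saddle's axis; x points forward, away from the handle. The chassis reaches 28 mm ahead of the origin and 172 mm behind it
- saddle_top (a point): centre of the top of the saddle, a dark round steel disc 36 mm across on the vertical ram near the front end of the jack; 60 mm above the bench when the jack is down, at most 94 mm
- grip (a point): middle of the black rubber grip, 28 mm thick, 92 mm long, at the free end of the straight pump handle; on the bar's axis, 165 mm from the pivot. Handle up: 139 mm above the bench, 220 mm behind the saddle's axis; handle down: 60 mm above the bench, 240 mm behind. The bar must turn in the hand as it swings: a tight pinch drags the jack up with it
- handle_pivot (a point): pivot pin of the pump handle, level and across the jack, 60 mm above the bench, 75 mm behind the saddle's axis on the jack's centre line
- pump_handle (a joint): pump handle angle, rad: 0 = up, where a spring keeps it (rising 29 degrees to its free end), 0.50 = fully down on its stop (level). The grip takes 4 N to start, 7 to 13 N at the bottom. Each full stroke down (past 0.43) raises the saddle about 8 mm net; a ratchet holds it there while the handle goes back up (below 0.04) for the next. Four strokes at most; the jack cannot be lowered
- lift_pad (a point): lift point: centre of the underside of a round steel pad, 44 mm across, 70 mm above the bench, 10 mm above the lowered saddle. It is under a steel tab (56 mm wide, top at 82 mm, reaching 32 mm outwards of the pad's centre) on one end of the skid; a hexagon bolt head on a washer marks the centre on top. Frame: x points inwards along the skid, z up
- engine: small engine on a grey steel skid, 300 x 222 mm, 300 mm tall, 3.7 to 5.5 kg, loose on four rubber feet 38 mm across. Frame underside 60 mm above the bench: the front of the jack fits in under it between the feet. Origin on the bench under the middle of the skid; the lift pad is 178 mm from it towards -x
- foot_a (a point): underside of a rubber foot at the lift end of the skid, 63 mm inwards of the pad's centre and 95 mm to its +y side
- foot_b (a point): underside of the other foot at the lift end, 63 mm inwards of the pad's centre and 95 mm to its -y side
- foot_c (a point): underside of the +y foot at the far end of the skid, 293 mm inwards of the pad's centre
- foot_d (a point): underside of the -y foot at the far end of the skid, 293 mm inwards of the pad's centre
- spare_foot: spare foot, same shape as the feet of the skid: black rubber, 38 mm across and 30 mm high, with a threaded steel stud standing 45 mm out of its top; origin at the centre of its underside; bystander, to be left alone
- mass_a: smaller brown hooked laboratory mass, 36 mm across, 34 mm high without its hook; origin at the centre of its underside; bystander, to be left alone
- mass_b: larger brown hooked laboratory mass, 36 mm across, 50 mm high without its hook; origin at the centre of its underside; bystander, to be left alone
- spanner: steel spanner 170 mm long lying flat; bystander, to be left alone
- screwdriver: screwdriver 200 mm long lying flat, black handle; bystander, to be left alone
- stick_truss: flat triangle glued from wooden craft sticks, about 130 mm, 4 mm thick; bystander, to be left alone
- measuring_cylinder: glass measuring cylinder, 200 mm tall on a hexagonal base 68 mm across; origin at the centre of its underside; bystander, to be left alone

How it is judged:
By the outcome, as a careful person would: the job done as asked, in the order asked, and still so for the second after the job is handed in, while the arm keeps its last pose, push and grip.
It also fails if it takes over 61 s, if anything falls off the work surface, if the arm or the gripper's body presses on something with over 40 N, if the wrist force passes 120 N, or if a joint passes its speed limit or range.

ROBOT

A 6-joint arm with a two-finger parallel gripper is mounted at the origin on the work surface. World frame = base frame: x ahead of the robot, y to its left, z up, the work surface at z = 0. Lengths are in mm, angles in rad, forces in N, time in s.
With the tool pointing down it reaches from about 275 to 850 mm from the base axis. Payload 19 kg.
Tool frame: the origin (TCP) lies between the finger pads; the fingertips stand tips_ahead ahead of it and the grasp point (between the pads) lies 8 mm behind it (tips_ahead is the distance from the TCP to the fingertips, in mm); x points along the fingers, z is the direction in which the jaws open and shut, and the axes are right-handed (so a half turn about x gives the same grasp; the last joint's range is limited). The gripper opens to 85 mm and grips with 20 to 120 N. Pads are 22 mm wide; open, the fingers measure 114 mm over their backs; the gripper's body (76 mm by 85 mm) begins 54 mm behind the grasp point. The pads swing forward as they close: fully open they stand 13 mm farther back than shut.
Start: joints at [-0.134, 0.15, 1.437, -0, 1.554, -0.134], TCP at [574.971, -0.016, 242.267] pointing down, gripper open.
Joint ranges: [-2.8, 2.8], [-0.68, 2.1], [0.12, 2.68], [-1.39, 4.53], [0.16, 2.79], [-2.81, 2.81]. Speed limits (rad/s): [1.89, 1.89, 2.22, 3.01, 3.01, 3.01].

INTERFACE

Orientations are given as a 3x3 rotation matrix whose columns are the frame's x, y, z axes.
In Python, from workcell import get_state, grab_frame, sign_off, tips_ahead gives the robot as it stands.
- The arm moves only by the shell command python3 -m handwheel 'ROWS'. ROWS is JSON, a list of rows, each an object of numbers: "x", "y", "z": the shift along the world's x, y, z scaled (see below); "spin": the turn about the world's z scaled (see below); "gripper": the closure, from 0 (fully open) to 1 (shut). A call has 1 to 12 rows; each row shifts and turns the commanded pose from where the row before left it; what a row does not reach is not made up. The controller multiplies each number of a shift by 10 cm and each number of a turn by 180 degrees. A row lasts 1/12 s, in which the tool goes at most 41.7 mm and 7.16 degrees, less where a joint would pass 70% of its speed; a pose out of reach is approached as far as the arm can. A call with a number of a shift or a turn outside -1 to 1 is refused whole. A call with a gripper value outside its range is refused whole. The fingers move at their own pace and stop on an object; the grip force is fixed at half the most. Time passes only in rows, so rows that do not move let the fingers close. It gives the time, the measured TCP pose, the force and the opening at its end, in the units of the state.
- get_state(): the state, without advancing time (a new reading comes with each control period).
- grab_frame(name): name is "scene" or "side" or "wrist"; returns a dict with "img" (384x512x3 uint8, red, green, blue), "fx", "fy", "cx", "cy" (pixels), "position" and "orientation" of the camera in the world; the wrist camera has in their place "mount" (4x4, takes a point from camera to tool coordinates, whose origin is the TCP and whose axes are the tool frame's). Camera axes: x right, y up, looking along -z (the intrinsics and any distortion apply to the point x, -y, -z); pixel columns grow to the right and rows downward; lengths in mm; the calibration is good to about 2 mm. The wrist camera is an equidistant fisheye: a pixel r from the principal point sees the ray r / f radians off the axis. A picture is of the moment at which its call begins: read the wrist's pose just before it. There is no depth.
- sign_off(): hands the job in, once; it reports no verdict.
The state is a dict: "t": time; "joints": joint angles; "joint_vel": joint speeds; "effort": joint torques, N m; "ee_pos": TCP position; "ee_rot": TCP orientation; "contact_force": force on the tool from outside, world axes, zero at the start; "wrist_torque": the same for the moment, N m; "width": opening from 0.0 (shut) to 1.0 (fully open).
Only numpy, scipy, OpenCV 4.12 (cv2) and the standard library are available. Lean on these libraries where they do the work, as an engineer would, in place of code of your own. Each camera call takes 0.05 s, during which the arm holds its last target. There are 200 camera calls.

## Working session

There is one attempt and no reset: what is moved stays moved. The work goes in short steps, Python scripts to look and compute and a shell command to move; the robot and the scene stay as the last step left them, time stands still between calls to the robot, and variables do not carry over. Pictures are saved under pics/ and viewed, about 8 in all and at most 12, crops included, and the job is handed in when it is done.

```bash
mkdir -p pics; ls; python3 - <<'E'
from workcell import *
import cv2
print(get_state(), tips_ahead)
for n in("scene","side"):
    f=grab_frame(n); cv2.imwrite(f"pics/{n}0.png",f["img"][:,:,::-1]); print({k:v for k,v in f.items() if k!="img"})
E
```

```text
pics
{'t': 0.0, 'joints': array([-1.34012845e-01,  1.50970547e-01,  1.43800866e+00, -3.68177987e-06,
        1.55382424e+00, -1.33987275e-01]), 'joint_vel': array([-0.0003528 , -0.00105443, -0.00043233,  0.00053789, -0.00090885,
        0.00099397]), 'effort': array([ 9.08163997e-05, -7.13061190e+01, -5.70858908e+01, -1.86872212e-04,
        9.14935896e-03,  2.21375326e-04]), 'ee_pos': array([5.74765155e+02, 3.31937316e-03, 2.41695401e+02]), 'ee_rot': array([[-1.20042773e-03,  2.56009302e-05,  9.99999279e-01],
       [ 1.58128211e-04,  9.99999987e-01, -2.54111267e-05],
       [-9.99999267e-01,  1.58097592e-04, -1.20043176e-03]]), 'contact_force': array([-0.52241478, -0.82246182, -0.18543364]), 'wrist_torque': array([-0.01958791, -0.00715717, -0.02741348]), 'width': 0.9997908441025378} 11.0
{'fx': 347.98301310623265, 'fy': 347.98301310623265, 'cx': 255.10677379759017, 'cy': 194.4353743223729, 'position': array([1161.00375899, -230.4235101 , 1053.42484284]), 'orientation': array([[ 0.29127199, -0.80233213,  0.52098347],
       [ 0.95663676,  0.24281116, -0.16090011],
       [ 0.00259473,  0.54525764,  0.8382645 ]])}
{'fx': 494.2396730061146, 'fy': 494.2396730061146, 'cx': 259.253098034015, 'cy': 190.8470475496278, 'position': array([  70.89122702, 1126.4337388 ,  849.45679954]), 'orientation': array([[-0.9239055 ,  0.17497573, -0.34026772],
       [-0.38180457, -0.4796637 ,  0.79003038],
       [-0.02497793,  0.85982919,  0.50997046]])}
```

```bash
python3 - <<'E'
import cv2
for n in("scene","side"):
    cv2.imwrite(f"pics/{n}0b.png",cv2.resize(cv2.imread(f"pics/{n}0.png"),(800,600),interpolation=cv2.INTER_CUBIC))
E
```

```text
(no output)
```

View pics/scene0b.png

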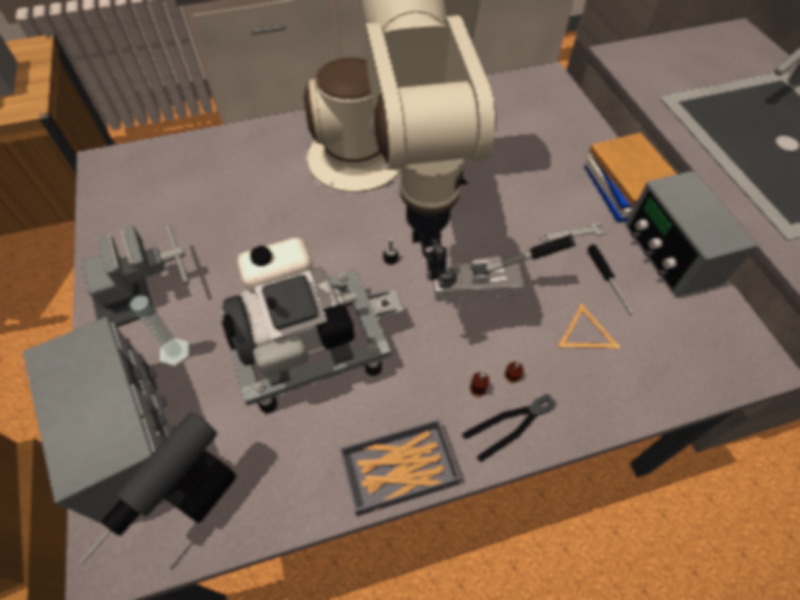

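View pics/side0b.png

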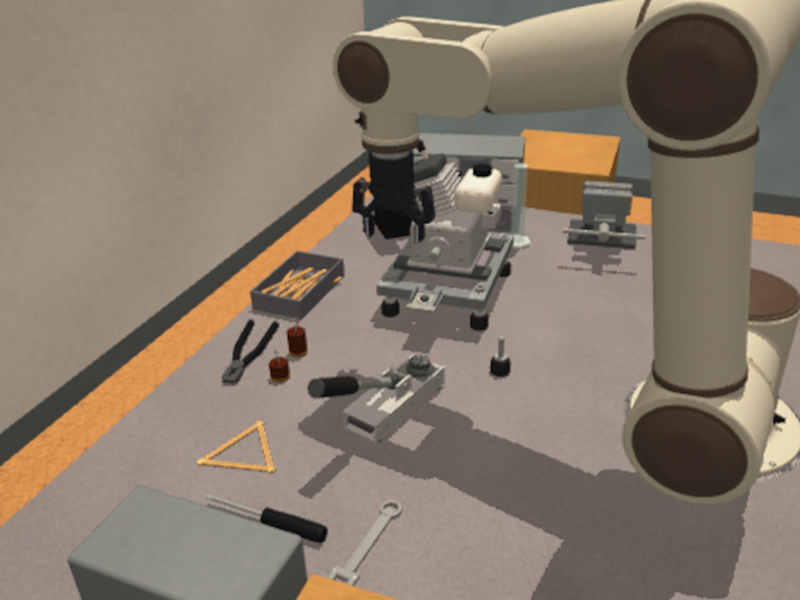

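The scene picture shows the engine at left with its tab and bolt near (383,302). The jack is right of centre, with its grip near (550,247) and its saddle near (445,272), partly hidden by the gripper. In the side picture the bolt is near (425,298), the saddle near (418,362) and the grip near (335,386).

```bash
cat > h.py <<'E'
import numpy as np, cv2
from workcell import *
def snap(n,out=None):
    s=get_state(); f=grab_frame(n); f["st"]=s
    if n=="wrist":
        T=np.eye(4);T[:3,:3]=s["ee_rot"];T[:3,3]=s["ee_pos"];M=T@np.array(f["mount"])
        f["position"]=M[:3,3];f["orientation"]=M[:3,:3]
    f["fish"]=n=="wrist"
    if out: cv2.imwrite(f"pics/{out}.png",f["img"][:,:,::-1])
    np.save(f"pics/{out or n}.npy",f,allow_pickle=True)
    return f
def load(n): return np.load(f"pics/{n}.npy",allow_pickle=True).item()
def ray(f,u,v):
    a=(u-f["cx"])/f["fx"];b=(v-f["cy"])/f["fy"]
    if f["fish"]:
        r=np.hypot(a,b)+1e-12; d=np.array([a/r*np.sin(r),-b/r*np.sin(r),-np.cos(r)])
    else: d=np.array([a,-b,-1.]); d/=np.linalg.norm(d)
    return f["orientation"]@d
def onz(f,u,v,z):
    d=ray(f,u,v);p=f["position"]; return p+d*(z-p[2])/d[2]
def two(f,a,g,b):
    A=[];B=[]
    for F,(u,v) in((f,a),(g,b)):
        d=ray(F,u,v);P=np.eye(3)-np.outer(d,d);A.append(P);B.append(P@F["position"])
    return np.linalg.solve(sum(A),sum(B))
def proj(f,p):
    c=f["orientation"].T@(np.asarray(p)-f["position"]);x,y=c[0],-c[1];z=-c[2]
    if f["fish"]:
        r=np.hypot(x,y)+1e-12;t=np.arctan2(r,z);x,y=x/r*t,y/r*t
    else: x,y=x/z,y/z
    return f["cx"]+f["fx"]*x,f["cy"]+f["fy"]*y
E
python3 - <<'E'
from h import *
w=snap("wrist","w0");a=snap("scene","s0");b=snap("side","d0")
cv2.imwrite("pics/w0b.png",cv2.resize(w["img"][:,:,::-1],(800,600),interpolation=cv2.INTER_CUBIC))
k=.64
print("bolt",two(a,(383*k,302*k),b,(425*k,298*k)))
print("sad",two(a,(445*k,270*k),b,(418*k,360*k)),onz(b,418*k,360*k,60))
print("grip",two(a,(552*k,247*k),b,(335*k,386*k)))
for n,uv,z in(("spare",(500,372),0),("mA",(279,377),0),("mB",(297,352),0)): print(n,onz(b,uv[0]*k,uv[1]*k,z))
E
```

```text
bolt [545.19982872 -74.4439748   83.89092328]
sad [491.47781314  89.68287097  60.77810202] [494.53163991  93.22661922  60.        ]
grip [546.81923502 303.90347898 137.93545618]
spare [370.57687419  -2.61078825   0.        ]
mA [748.09822507 155.17717156   0.        ]
mB [756.8816161   71.80572561   0.        ]
```

View pics/w0b.png

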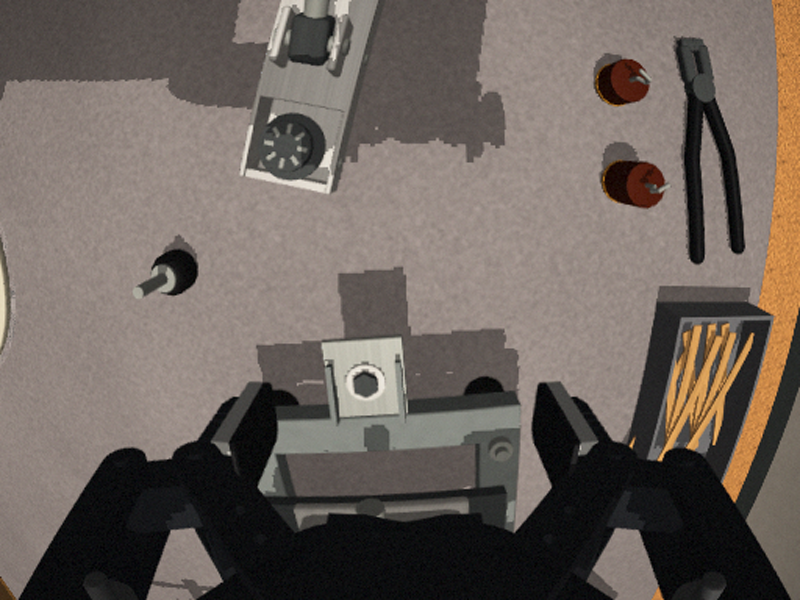

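```bash
python3 - <<'E'
from h import *
w=load("w0");a=load("s0");b=load("d0");k=.64
o=lambda u,v,z:onz(w,u*k,v*k,z)
print("bolt",o(365,382,84), "sad",o(288,147,60))
e=o(402,338,82);g=o(322,341,82);print("tab outer",g,e,"dir of -y..",np.degrees(np.arctan2(*(e-g)[1::-1])))
# jack yaw: chassis front corners z45
p=o(241,176,45);q=o(330,192,45);print("jack front",p,q,np.linalg.norm(p-q),np.degrees(np.arctan2(*(q-p)[1::-1])))
# grip extents in side view via black mask
for f,n in((b,"side"),(a,"scene")):
    m=(f["img"].max(2)<45).astype(np.uint8); 
    x,y=proj(f,[547,304,138]); 
    n_,lab,st,ce=cv2.connectedComponentsWithStats(m)
    for i in range(1,n_):
        if st[i,4]>60 and abs(ce[i]-[x,y]).max()<30: print(n,(x,y),st[i],ce[i])
        
for nm,bx in(("bolt",(365,382)),("sad",(288,147))):
    for f,uv,n in((b,dict(bolt=(425,298),sad=(418,360))[nm],"side"),): print(nm,two(w,(bx[0]*k,bx[1]*k),f,(uv[0]*k,uv[1]*k)))
E
```

```text
bolt [547.94237858 -73.83510788  84.        ] sad [496.65452362  86.84926571  60.        ]
tab outer [519.09565335 -43.8579164   82.        ] [573.80259737 -41.28012696  82.        ] dir of -y.. 2.6977798398365627
jack front [456.52568921  68.34337187  45.        ] [522.68700913  53.97716854  45.        ] 67.70308745533652 -12.250969770815885
side (np.float64(213.76662772017016), np.float64(247.20332878973636)) [205 242  24  12 229] [216.85152838 247.17467249]
scene (np.float64(352.9939830038761), np.float64(157.87756566905244)) [341 152  26  13 155] [352.80645161 157.79354839]
bolt [547.11744093 -75.35019106  82.177106  ]
sad [496.2326212   87.32861864  55.88584702]
```

```bash
python3 - <<'E'
from h import *
a=load("s0");b=load("d0")
print(two(a,(352.8,157.8),b,(216.85,247.2)))
E
python3 -m handwheel '[{"x":-0.03,"y":0.15,"gripper":0},{"x":-0.03,"y":0.3,"spin":-0.035},{"x":-0.03,"y":0.3,"spin":-0.035},{"x":-0.03,"y":0.3},{"x":-0.03,"y":0.3},{"x":-0.03,"y":0.3},{"x":-0.03,"y":0.3},{"x":-0.03,"y":0.3},{"x":-0.03,"y":0.3},{"y":0.3},{"y":0.15},{"y":0}]'; python3 - <<'E'
from h import *
w=snap("wrist","w1");print(get_state()["ee_pos"],proj(w,[547,304,139]))
cv2.imwrite("pics/w1b.png",cv2.resize(w["img"][:,:,::-1],(800,600),interpolation=cv2.INTER_CUBIC))
E
```

```text
[542.93523757 302.62246112 136.88513509]
[ 5.74903945e+02 -6.17575819e-03  2.42073884e+02] (np.float64(227.53750844627186), np.float64(-126.14673154344575))invalid input at $[0]: expected keys x, y, z, spin, gripper
```

View pics/w1b.png

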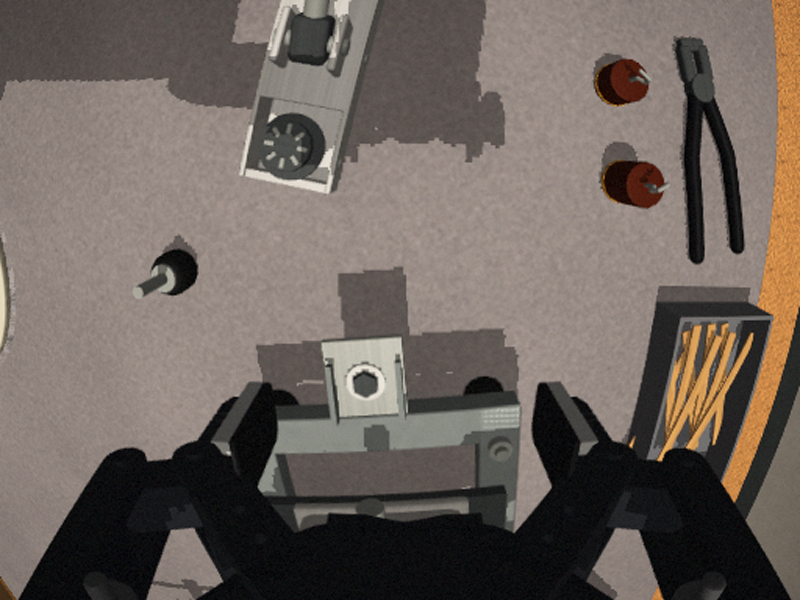

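The refused call moved nothing, so this is the same view as before. Every row needs all five keys.

```bash

python3 -m handwheel '[{"x":-0.03,"y":0.15,"z":0,"spin":0,"gripper":0},{"x":-0.03,"y":0.3,"z":0,"spin":-0.035,"gripper":0},{"x":-0.03,"y":0.3,"z":0,"spin":-0.035,"gripper":0},{"x":-0.03,"y":0.3,"z":0,"spin":0,"gripper":0},{"x":-0.03,"y":0.3,"z":0,"spin":0,"gripper":0},{"x":-0.03,"y":0.3,"z":0,"spin":0,"gripper":0},{"x":-0.03,"y":0.3,"z":0,"spin":0,"gripper":0},{"x":-0.03,"y":0.3,"z":0,"spin":0,"gripper":0},{"x":-0.03,"y":0.3,"z":0,"spin":0,"gripper":0},{"x":-0.03,"y":0.3,"z":0,"spin":0,"gripper":0},{"x":0,"y":0.2,"z":0,"spin":0,"gripper":0},{"x":0,"y":0,"z":0,"spin":0,"gripper":0}]'; python3 - <<'E'
from h import *
w=snap("wrist","w2");b=snap("side","d2");a=snap("scene","s2");print(get_state()["ee_pos"])
p=np.array([545,303,139]);d=np.array([.226,.974,0])
print([np.array(proj(w,q))/.64 for q in (p,p-40*d,p+40*d)])
m=cv2.resize(w["img"][:,:,::-1],(640,480),interpolation=cv2.INTER_CUBIC)
cv2.imwrite("pics/w2b.png",cv2.resize(w["img"][:,:,::-1],(800,600),interpolation=cv2.INTER_CUBIC))
E
```

```text
t: 1.3
ee_pos: [544.2, 308.4, 241.8]
ee_rot: [[-0.001, 0.215, 0.977], [0.001, 0.977, -0.215], [-1.0, 0.001, -0.001]]
contact_force: [-0.2, -0.2, 0.0]
width: 0.999
[544.92469569 304.72746807 242.04269149]
[array([406.46890502, 315.14822762]), array([405.47188209, 382.01158316]), array([407.53184691, 240.95733528])]
```

View pics/w2b.png

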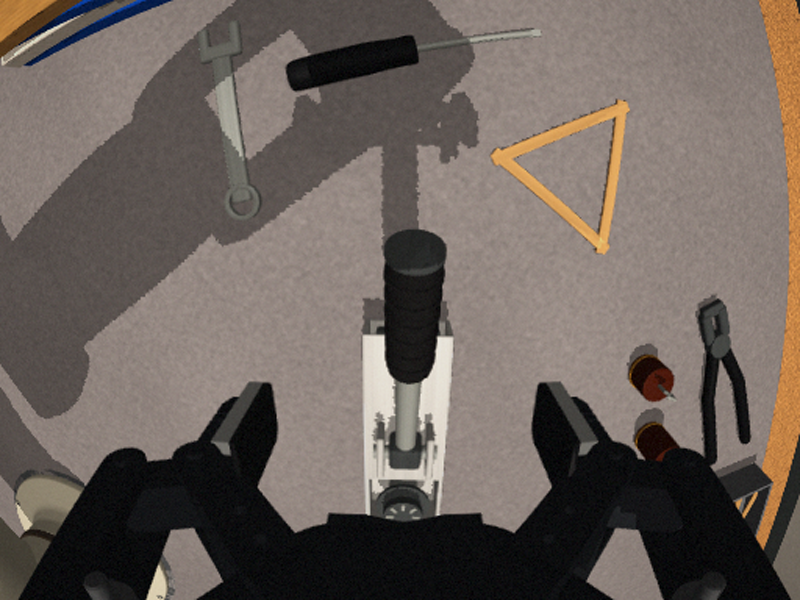

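```bash
python3 - <<'E'
from h import *
w=load("w2");k=.64
o=lambda u,v,z:onz(w,u*k,v*k,z)
g=o(415.5,250,161.5);r=o(408,335,45);c=o(410,380,117);s=o(403.5,508,60);p=o(405,445,78)
print(g,c,r,s,p)
for A,B in((g,c),(g,s),(r,s),(c,s)): print(np.degrees(np.arctan2(A[1]-B[1],A[0]-B[0])),np.hypot(*(A-B)[:2]))
E
```

```text
[557.43560007 340.889362   161.5       ] [536.60611795 253.69664777 117.        ] [536.21695328 255.3282204   45.        ] [498.31524604  98.65413362  60.        ] [517.3374448  179.68480816  78.        ]
76.5644073235803 89.64617526574942
76.28442391488012 249.3453872262487
76.40060232084198 161.19338969964974
76.12725901496256 159.70088311470678
```

```bash

python3 -m handwheel '[{"x":0.03,"y":-0.03,"z":-0.2,"spin":0,"gripper":0},{"x":0,"y":0,"z":-0.3,"spin":0,"gripper":0},{"x":0,"y":0,"z":-0.3,"spin":0,"gripper":0},{"x":0,"y":0,"z":-0.23,"spin":0,"gripper":0},{"x":0,"y":0,"z":-0.1,"spin":0,"gripper":0},{"x":0,"y":0,"z":0,"spin":0,"gripper":0},{"x":0,"y":0,"z":0,"spin":0,"gripper":0.4},{"x":0,"y":0,"z":0,"spin":0,"gripper":0.6},{"x":0,"y":0,"z":0,"spin":0,"gripper":1},{"x":0,"y":0,"z":0,"spin":0,"gripper":1},{"x":0,"y":0,"z":0,"spin":0,"gripper":1},{"x":0,"y":0,"z":0,"spin":0,"gripper":1}]'; python3 -m handwheel '[{"x":0,"y":0,"z":0,"spin":0,"gripper":1},{"x":0,"y":0,"z":0,"spin":0,"gripper":1},{"x":0,"y":0,"z":0,"spin":0,"gripper":1}]'
```

```text
t: 2.45
ee_pos: [548.0, 302.4, 130.1]
ee_rot: [[0.0, 0.218, 0.976], [0.001, 0.976, -0.218], [-1.0, 0.001, 0.0]]
contact_force: [-3.0, 2.9, 6.5]
width: 0.308
t: 2.7
ee_pos: [548.0, 302.4, 130.0]
ee_rot: [[0.0, 0.218, 0.976], [0.001, 0.976, -0.218], [-1.0, 0.001, 0.0]]
contact_force: [-2.5, 1.8, 6.2]
width: 0.311
```

```bash

python3 -m handwheel '[{"x":-0.01,"y":-0.05,"z":0,"spin":0.004,"gripper":1},{"x":-0.01,"y":-0.1,"z":0,"spin":0.009,"gripper":1},{"x":-0.01,"y":-0.1,"z":0,"spin":0.009,"gripper":1},{"x":-0.01,"y":-0.1,"z":0,"spin":0.009,"gripper":1},{"x":-0.01,"y":-0.1,"z":0,"spin":0.009,"gripper":1},{"x":-0.01,"y":-0.1,"z":0,"spin":0.009,"gripper":1},{"x":-0.01,"y":-0.1,"z":0,"spin":0.009,"gripper":1},{"x":-0.01,"y":-0.1,"z":0,"spin":0.009,"gripper":1},{"x":-0.01,"y":-0.1,"z":0,"spin":0.009,"gripper":1},{"x":-0.01,"y":-0.1,"z":0,"spin":0.009,"gripper":1},{"x":-0.01,"y":-0.1,"z":0,"spin":0.006,"gripper":1},{"x":0,"y":0,"z":0,"spin":0,"gripper":1}]'; python3 - <<'E'
from h import *
w=snap("wrist","w3");b=snap("side","d3");a=snap("scene","s3");print(get_state()["ee_pos"])
s=np.hstack([cv2.resize(a["img"][100:260,170:370],(400,320),interpolation=cv2.INTER_CUBIC),cv2.resize(b["img"][130:290,170:370],(400,320),interpolation=cv2.INTER_CUBIC)])
cv2.imwrite("pics/c3.png",s[:,:,::-1])
E
```

```text
t: 3.7
ee_pos: [537.1, 196.2, 130.1]
ee_rot: [[0.001, -0.067, 0.998], [0.0, 0.998, 0.067], [-1.0, 0.0, 0.001]]
contact_force: [-1.2, -3.0, 2.7]
width: 0.307
[537.21428133 196.64841799 129.66251764]
```

View pics/c3.png

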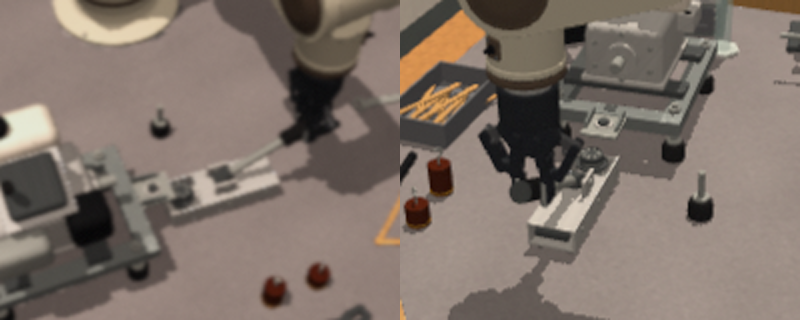

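Left crop, scene: the saddle is near (182,190), just short of the tab, and the chassis's near edge runs (183,208)-(278,180). Right crop, side: the saddle is near (592,157), the bolt near (604,122), and the grip is still between the fingers.

```bash
python3 - <<'E'
from h import *
a=load("s3");b=load("d3")
A=lambda u,v:(170+u/2,100+v/2);B=lambda u,v:(170+(u-400)/2,130+v/2)
print("sad",two(a,A(182,190),b,B(592,156)),onz(b,*B(592,156),60),onz(a,*A(182,190),60))
p=onz(a,*A(183,206),45);q=onz(a,*A(280,180),45);print(p,q,np.degrees(np.arctan2(*(q-p)[1::-1])))
p=onz(b,*B(576,242),45);q=onz(b,*B(619,158),45);print(p,q,np.degrees(np.arctan2(*(p-q)[1::-1])))
print("bolt",two(a,A(152,187),b,B(604,122)))
for n,P in(("exp saddle from hand",np.array([537.2,196.5,139])-220*np.array([-.067,.998,0])-[0,0,79]),):
  print(P,proj(a,P),proj(b,P),A(182,190),B(592,156))
# fine crop, saddle+tab from both views
s=np.hstack([cv2.resize(a["img"][175:225,215:290],(400,267),interpolation=cv2.INTER_CUBIC),cv2.resize(b["img"][175:225,235:310],(400,267),interpolation=cv2.INTER_CUBIC)])
cv2.imwrite("pics/c3b.png",cv2.resize(s,(800,534))[:,:,::-1])
E
```

```text
sad [545.89318167 -20.36863122  52.86562052] [540.89871914 -11.51796201  60.        ] [551.58764079 -21.21821079  60.        ]
[573.82534523 -26.16644586  45.        ] [572.06667559 151.75528241  45.        ] 90.56632243624634
[491.49362899 169.96445389  45.        ] [509.74939945 -41.98695342  45.        ] 94.92284276472868
bolt [545.46669944 -72.34546303  83.4125093 ]
[551.94 -23.06  60.  ] (np.float64(260.5144817111846), np.float64(195.21485802266838)) (np.float64(263.99877804804197), np.float64(205.34678005957787)) (261.0, 195.0) (266.0, 208.0)
```

```bash

python3 -m handwheel '[{"x":0,"y":-0.05,"z":0,"spin":0,"gripper":1},{"x":0,"y":-0.1,"z":0,"spin":0,"gripper":1},{"x":0,"y":-0.1,"z":0,"spin":0,"gripper":1},{"x":0,"y":-0.1,"z":0,"spin":0,"gripper":1},{"x":0,"y":-0.1,"z":0,"spin":0,"gripper":1},{"x":0,"y":-0.05,"z":0,"spin":0,"gripper":1},{"x":0,"y":0,"z":0,"spin":0,"gripper":1},{"x":0,"y":0,"z":0,"spin":0,"gripper":0.5},{"x":0,"y":0,"z":0,"spin":0,"gripper":0.3},{"x":0,"y":0,"z":0,"spin":0,"gripper":0},{"x":0,"y":0,"z":0,"spin":0,"gripper":0},{"x":0,"y":0,"z":0,"spin":0,"gripper":0}]'
python3 -m handwheel '[{"x":0,"y":0,"z":0.2,"spin":0,"gripper":0},{"x":0,"y":0,"z":0.3,"spin":0,"gripper":0},{"x":0,"y":0,"z":0.4,"spin":0,"gripper":0},{"x":0,"y":-0.3,"z":0.4,"spin":0,"gripper":0},{"x":0,"y":-0.3,"z":0.4,"spin":0,"gripper":0},{"x":0,"y":-0.3,"z":0.1,"spin":0,"gripper":0},{"x":0,"y":-0.2,"z":0,"spin":0,"gripper":0},{"x":0,"y":0,"z":0,"spin":0,"gripper":0},{"x":0,"y":0,"z":0,"spin":0,"gripper":0}]'
python3 - <<'E'
from h import *
w=snap("wrist","w4");b=snap("side","d4");a=snap("scene","s4");print(get_state()["ee_pos"])
print([np.round(np.array(proj(w,p)),0) for p in((547.5,-74.5,84),(545,0,60),(537,145,139))])
cv2.imwrite("pics/c4.png",cv2.resize(w["img"][:,:,::-1],(800,600),interpolation=cv2.INTER_CUBIC))
E
```

```text
t: 4.85
ee_pos: [536.9, 147.1, 129.1]
ee_rot: [[-0.0, -0.066, 0.998], [-0.0, 0.998, 0.066], [-1.0, -0.0, -0.0]]
contact_force: [-0.5, -0.0, -0.0]
width: 0.987
t: 5.6
ee_pos: [537.0, 46.3, 295.9]
ee_rot: [[-0.0, -0.064, 0.998], [0.0, 0.998, 0.064], [-1.0, 0.0, -0.0]]
contact_force: [-0.3, 0.4, -0.3]
width: 1.002
[536.88591734  47.69237265 295.57069134]
[array([260., 257.]), array([262., 198.]), array([265.,  79.])]
```

View pics/c4.png

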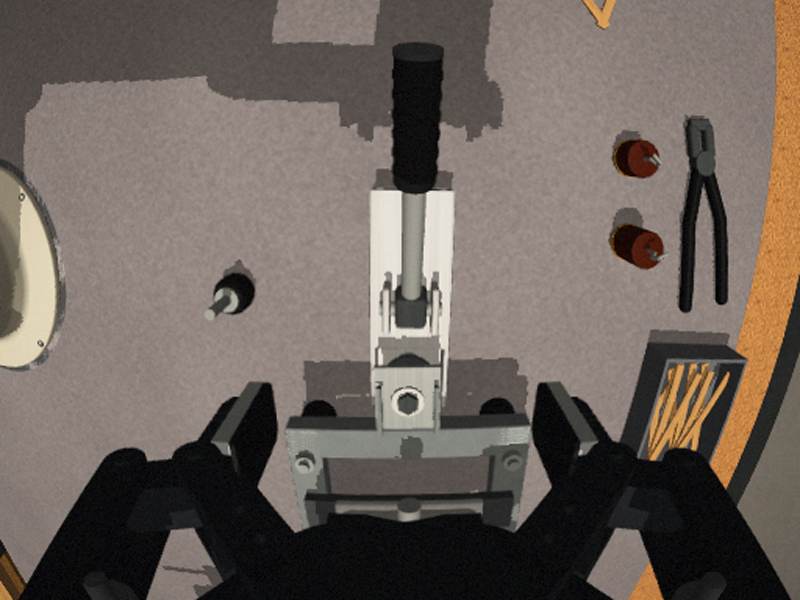

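The bolt is at (408,402). The saddle's back edge shows as a dark arc near (408,355), the lugs are near (385,300) and (437,300), and the grip end is at (418,52). The jack looks aligned with the skid. I'll zoom in to measure the remaining offset.

```bash
python3 - <<'E'
from h import *
w=load("w4")
cv2.imwrite("pics/c4z.png",cv2.resize(w["img"][165:285,215:315,::-1],(500,600),interpolation=cv2.INTER_CUBIC))
E
```

```text
(no output)
```

View pics/c4z.png

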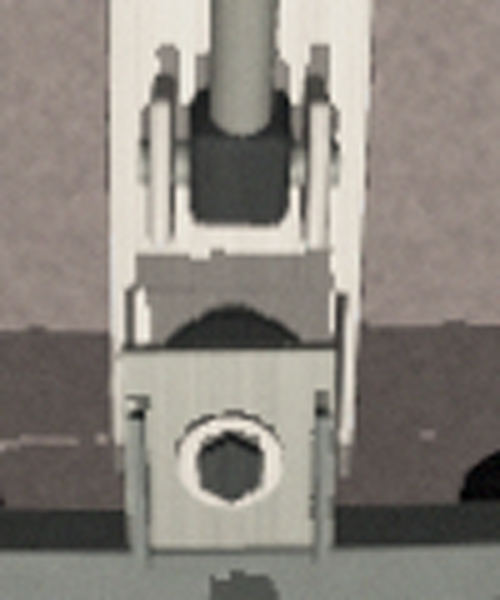

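```bash
python3 - <<'E'
from h import *
w=load("w4")
o=lambda u,v,z:onz(w,215+u/5-.4,165+v/5-.4,z)
bolt=o(230,459,84);piv=o(241,160,60);arc=o(232,307,60);l=o(165,345,60);r=o(300,345,60);g=onz(w,418*.64,52*.64,161.5)
print("bolt",bolt,"piv",piv,"arc",arc,l,r,"gripend",g)
h=np.arctan2(*(g-piv)[1::-1]);print(np.degrees(h))
d=np.array([np.cos(h),np.sin(h)])
print("sad piv",piv[:2]-75*d,"sad arc",arc[:2]-18*d,"sad grip",g[:2]-260*d)
P=np.array([l[:2],r[:2],arc[:2]]);A=np.c_[2*P,np.ones(3)];s=np.linalg.solve(A,(P**2).sum(1));print("circ",s[:2],np.sqrt(s[2]+s[0]**2+s[1]**2))
e=o(122,350,82);f=o(336,348,82);print("tab edge",e,f,(e+f)/2,np.degrees(np.arctan2(*(f-e)[1::-1])))
E
```

```text
bolt [547.84130055 -72.80223777  84.        ] piv [545.74732432   2.36258994  60.        ] arc [546.25110272 -39.37219189  60.        ] [528.82126232 -51.90265783  60.        ] [565.52417479 -49.53138719  60.        ] gripend [536.10805369 185.37003034 161.5       ]
93.01506668855833
sad piv [549.69221612 -72.5335904 ] sad arc [547.19787676 -57.34727517] sad grip [549.7836786  -74.27006148]
circ [547.76366745 -59.86382562] 20.547381942873933
tab edge [518.08511597 -43.68853586  82.        ] [572.86154714 -39.56594999  82.        ] [545.47333155 -41.62724293  82.        ] 4.304082761391202
```

```bash
python3 - <<'E'
from h import *
w=load("w4");w0=load("w0");d=load("d4")
print(w["position"],w0["position"])
o=lambda u,v,z:onz(w,215+u/5-.4,165+v/5-.4,z)
for z in(30,45,50,60): print(z,o(232,307,z))
x,y=map(int,proj(w0,(496.5,87,60)));u,v=map(int,proj(d,(547.5,-60,65)));print(x,y,u,v)
print("pred saddle edge px if centre -73:",np.array(proj(d,(547,-73,60))),"-58:",np.array(proj(d,(547,-58,60))))
A=cv2.resize(w0["img"][max(y-60,0):y+40,x-50:x+50],(400,400),interpolation=cv2.INTER_CUBIC)
B=cv2.resize(d["img"][v-30:v+50,u-40:u+40],(400,400),interpolation=cv2.INTER_CUBIC)
cv2.imwrite("pics/c5.png",np.hstack([A,B])[:,:,::-1])
E
```

```text
[532.41343071 121.90234347 427.14505642] [575.30151562  75.81607038 373.00340291]
30 [547.38180067 -52.55018783  30.        ]
45 [546.8164517  -45.96118986  45.        ]
50 [546.62800204 -43.7648572   50.        ]
60 [546.25110272 -39.37219189  60.        ]
184 93 269 198
pred saddle edge px if centre -73: [271.60383977 197.4379311 ] -58: [269.8147935  199.86013591]
```

View pics/c5.png

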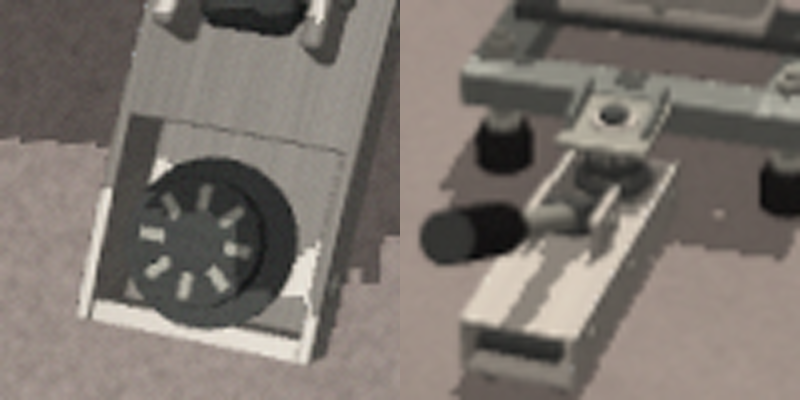

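The left crop shows the spoked saddle sitting on a wider, lower collar, and that collar is the dark arc I saw. Its back edge puts the saddle's centre near y = -71. The pivot, grip and hand-motion estimates give -72.5 to -74, against the bolt at about -73.5, and x agrees within 2 mm. The right crop shows the saddle under the tab and the feet on the bench. The saddle is centred, so next I'll pump with shut fingertips on top of the grip, which avoids pinching the bar.

```bash

python3 -m handwheel '[{"x":0,"y":0.2,"z":0,"spin":0,"gripper":1},{"x":0,"y":0.3,"z":0,"spin":0,"gripper":1},{"x":0,"y":0.3,"z":0,"spin":0,"gripper":1},{"x":0,"y":0.13,"z":0,"spin":0,"gripper":1},{"x":0,"y":0,"z":-0.2,"spin":0,"gripper":1},{"x":0,"y":0,"z":-0.3,"spin":0,"gripper":1},{"x":0,"y":0,"z":-0.3,"spin":0,"gripper":1},{"x":0,"y":0,"z":-0.3,"spin":0,"gripper":1},{"x":0,"y":0,"z":-0.1,"spin":0,"gripper":1},{"x":0,"y":0,"z":0,"spin":0,"gripper":1},{"x":0,"y":0,"z":0,"spin":0,"gripper":1}]'
```

```text
t: 6.67
ee_pos: [537.2, 140.3, 176.9]
ee_rot: [[0.0, -0.066, 0.998], [0.0, 0.998, 0.066], [-1.0, -0.0, 0.0]]
contact_force: [0.7, 0.7, 0.6]
width: -0.001
```

```bash

python3 -m handwheel '[{"x":0,"y":0,"z":-0.12,"spin":0,"gripper":1},{"x":0,"y":0.06,"z":-0.11,"spin":0,"gripper":1},{"x":0,"y":0.06,"z":-0.11,"spin":0,"gripper":1},{"x":0,"y":0.06,"z":-0.14,"spin":0,"gripper":1},{"x":0,"y":0.04,"z":-0.13,"spin":0,"gripper":1},{"x":0,"y":0.03,"z":-0.13,"spin":0,"gripper":1},{"x":0,"y":0.02,"z":-0.09,"spin":0,"gripper":1},{"x":0,"y":0,"z":0,"spin":0,"gripper":1},{"x":0,"y":0,"z":0,"spin":0,"gripper":1}]'
```

```text
t: 7.42
ee_pos: [537.2, 167.1, 93.3]
ee_rot: [[0.0, -0.066, 0.998], [-0.0, 0.998, 0.066], [-1.0, -0.0, 0.0]]
contact_force: [-1.2, -2.3, 7.7]
width: 0.0
```

```bash

python3 -m handwheel '[{"x":0,"y":0,"z":-0.03,"spin":0,"gripper":1},{"x":0,"y":0,"z":-0.03,"spin":0,"gripper":1},{"x":0,"y":0,"z":0,"spin":0,"gripper":1}]'
python3 -m handwheel '[{"x":0,"y":0,"z":-0.015,"spin":0,"gripper":1},{"x":0,"y":0,"z":0,"spin":0,"gripper":1}]'
```

```text
t: 7.67
ee_pos: [537.5, 167.5, 87.7]
ee_rot: [[0.002, -0.066, 0.998], [0.001, 0.998, 0.066], [-1.0, 0.001, 0.002]]
contact_force: [-0.4, 1.5, 9.7]
width: -0.002
t: 7.83
ee_pos: [537.5, 167.6, 86.5]
ee_rot: [[0.002, -0.066, 0.998], [0.001, 0.998, 0.066], [-1.0, 0.001, 0.002]]
contact_force: [-1.1, 1.6, 9.5]
width: 0.006
```

```bash

python3 -m handwheel '[{"x":0,"y":0,"z":-0.015,"spin":0,"gripper":1},{"x":0,"y":0,"z":0,"spin":0,"gripper":1}]'
python3 -m handwheel '[{"x":0,"y":0,"z":-0.015,"spin":0,"gripper":1},{"x":0,"y":0,"z":0,"spin":0,"gripper":1}]'
```

```text
t: 8.0
ee_pos: [537.6, 167.7, 85.2]
ee_rot: [[0.002, -0.066, 0.998], [0.001, 0.998, 0.066], [-1.0, 0.001, 0.002]]
contact_force: [-2.0, 2.7, 10.3]
width: 0.004
t: 8.17
ee_pos: [537.7, 167.8, 84.4]
ee_rot: [[0.002, -0.066, 0.998], [0.001, 0.998, 0.066], [-1.0, 0.001, 0.003]]
contact_force: [-6.2, 2.6, 19.4]
width: -0.005
```

```bash

python3 -m handwheel '[{"x":0,"y":0,"z":0.07,"spin":0,"gripper":1},{"x":0,"y":-0.02,"z":0.09,"spin":0,"gripper":1},{"x":0,"y":-0.03,"z":0.13,"spin":0,"gripper":1},{"x":0,"y":-0.04,"z":0.13,"spin":0,"gripper":1},{"x":0,"y":-0.06,"z":0.14,"spin":0,"gripper":1},{"x":0,"y":-0.06,"z":0.11,"spin":0,"gripper":1},{"x":0,"y":-0.06,"z":0.11,"spin":0,"gripper":1},{"x":0,"y":0,"z":0.15,"spin":0,"gripper":1},{"x":0,"y":0,"z":0,"spin":0,"gripper":1},{"x":0,"y":0,"z":0,"spin":0,"gripper":1}]'
python3 - <<'E'
from h import *
a=snap("scene","s6");b=snap("side","d6")
B=cv2.resize(b["img"][158:258,205:315],(440,400),interpolation=cv2.INTER_CUBIC)
A=cv2.resize(a["img"][150:250,180:280],(360,400),interpolation=cv2.INTER_CUBIC)
cv2.imwrite("pics/c6.png",np.hstack([B,A])[:,:,::-1])
E
```

```text
t: 9.0
ee_pos: [537.3, 140.2, 176.2]
ee_rot: [[0.002, -0.066, 0.998], [0.0, 0.998, 0.066], [-1.0, 0.0, 0.002]]
contact_force: [0.6, -0.7, -0.8]
width: -0.001
```

View pics/c6.png

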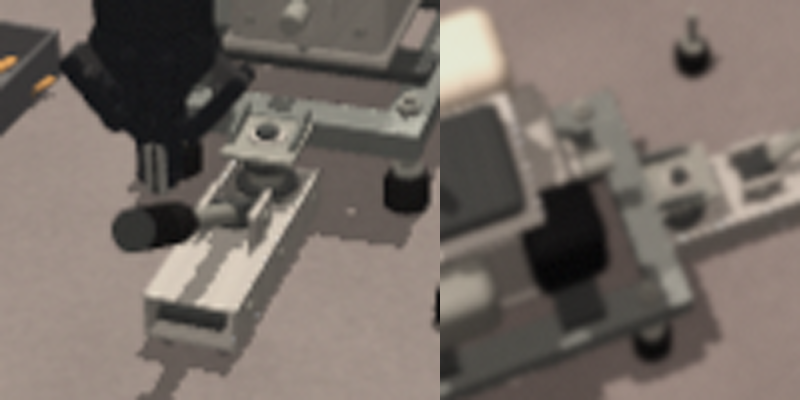

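The handle has sprung back up with the tips just above it, the jack is under the tab and the feet are still on the bench. I'll check numerically for jack or engine shift, then do the second stroke.

```bash
cat > shift.py <<'E'
from h import *
import sys
def shift(f0,f1,p,h=9,s=6):
    u,v=map(int,proj(f0,p));g=lambda f:cv2.resize(cv2.cvtColor(f["img"],cv2.COLOR_RGB2GRAY),None,fx=4,fy=4,interpolation=cv2.INTER_CUBIC)
    t=g(f0)[(v-h)*4:(v+h)*4,(u-h)*4:(u+h)*4];S=g(f1)[(v-h-s)*4:(v+h+s)*4,(u-h-s)*4:(u+h+s)*4]
    r=cv2.matchTemplate(S,t,cv2.TM_CCOEFF_NORMED);_,m,_,l=cv2.minMaxLoc(r);return (l[0]/4-s,l[1]/4-s,round(m,2))
a,b=sys.argv[1:]
P=dict(jackrear=(539,97,30),bolt=(547.5,-74,84),footA=(646,-132,15),footB=(456,-141,15),footfar_c=(657,-362,15),footfar_d=(467,-371,15),spare=(370,-3,15))
for n,p in P.items(): print(n,[shift(load(c+a),load(c+b),p) for c in "ds"])
E
python3 shift.py 4 6
python3 -m handwheel '[{"x":-0.01,"y":0,"z":-0.12,"spin":0,"gripper":1},{"x":0,"y":0.06,"z":-0.11,"spin":0,"gripper":1},{"x":0,"y":0.06,"z":-0.11,"spin":0,"gripper":1},{"x":0,"y":0.06,"z":-0.14,"spin":0,"gripper":1},{"x":0,"y":0.04,"z":-0.13,"spin":0,"gripper":1},{"x":0,"y":0.03,"z":-0.13,"spin":0,"gripper":1},{"x":0,"y":0.02,"z":-0.08,"spin":0,"gripper":1},{"x":0,"y":0,"z":-0.05,"spin":0,"gripper":1},{"x":0,"y":0,"z":-0.03,"spin":0,"gripper":1},{"x":0,"y":0,"z":-0.02,"spin":0,"gripper":1},{"x":0,"y":0,"z":0,"spin":0,"gripper":1}]'
```

```text
jackrear [(0.0, 0.0, 1.0), (0.0, 0.0, 0.99)]
bolt [(0.0, 0.0, 0.85), (0.0, 0.0, 1.0)]
footA [(-5.5, 4.25, 0.37), (0.0, 0.0, 1.0)]
footB [(0.0, 0.0, 1.0), (0.0, 0.0, 1.0)]
footfar_c [(0.0, 0.0, 1.0), (0.0, 0.0, 1.0)]
footfar_d [(0.0, 0.0, 1.0), (0.0, 0.0, 1.0)]
spare [(0.0, 0.0, 1.0), (0.0, 0.0, 1.0)]
t: 10.02
ee_pos: [535.7, 167.7, 83.8]
ee_rot: [[0.0, -0.066, 0.998], [0.0, 0.998, 0.066], [-1.0, 0.0, 0.0]]
contact_force: [-12.5, -0.4, 33.0]
width: -0.001
```

```bash

python3 -m handwheel '[{"x":0,"y":0,"z":0.09,"spin":0,"gripper":1},{"x":0,"y":-0.02,"z":0.09,"spin":0,"gripper":1},{"x":0,"y":-0.03,"z":0.13,"spin":0,"gripper":1},{"x":0,"y":-0.04,"z":0.13,"spin":0,"gripper":1},{"x":0,"y":-0.06,"z":0.14,"spin":0,"gripper":1},{"x":0,"y":-0.06,"z":0.11,"spin":0,"gripper":1},{"x":0,"y":-0.06,"z":0.11,"spin":0,"gripper":1},{"x":0.03,"y":0,"z":0.12,"spin":0,"gripper":1},{"x":0,"y":0,"z":0,"spin":0,"gripper":1},{"x":0,"y":0,"z":0,"spin":0,"gripper":1}]'
python3 - <<'E'
from h import *
a=snap("scene","s7");b=snap("side","d7")
E
python3 shift.py 6 7
python3 -m handwheel '[{"x":0,"y":0,"z":-0.12,"spin":0,"gripper":1},{"x":0,"y":0.06,"z":-0.11,"spin":0,"gripper":1},{"x":0,"y":0.06,"z":-0.11,"spin":0,"gripper":1},{"x":0,"y":0.06,"z":-0.14,"spin":0,"gripper":1},{"x":0,"y":0.04,"z":-0.13,"spin":0,"gripper":1},{"x":0,"y":0.03,"z":-0.13,"spin":0,"gripper":1},{"x":0,"y":0.02,"z":-0.08,"spin":0,"gripper":1},{"x":0,"y":0,"z":-0.05,"spin":0,"gripper":1},{"x":0,"y":0,"z":-0.03,"spin":0,"gripper":1},{"x":0,"y":0,"z":-0.01,"spin":0,"gripper":1},{"x":0,"y":0,"z":0,"spin":0,"gripper":1}]'
python3 - <<'E'
from h import *
a=snap("scene","s8");b=snap("side","d8")
E
python3 shift.py 6 8
```

```text
t: 10.85
ee_pos: [538.9, 140.4, 174.6]
ee_rot: [[-0.001, -0.066, 0.998], [0.0, 0.998, 0.066], [-1.0, 0.0, -0.001]]
contact_force: [-0.3, -0.7, -0.6]
width: 0.002
jackrear [(0.0, 0.0, 1.0), (0.0, 0.0, 1.0)]
bolt [(0.25, -1.75, 0.95), (-0.5, -0.75, 0.99)]
footA [(-0.5, -0.25, 0.96), (-0.25, -0.5, 0.97)]
footB [(0.0, -1.25, 0.99), (-1.0, -0.25, 0.99)]
footfar_c [(0.25, -1.25, 0.97), (0.0, 0.0, 0.99)]
footfar_d [(0.0, -0.25, 0.99), (-1.25, 0.25, 1.0)]
spare [(0.0, 0.0, 1.0), (0.0, 0.0, 1.0)]
t: 11.87
ee_pos: [538.6, 167.4, 84.2]
ee_rot: [[-0.0, -0.066, 0.998], [0.0, 0.998, 0.066], [-1.0, 0.0, -0.0]]
contact_force: [-8.2, -0.4, 23.3]
width: 0.002
jackrear [(6.0, 1.0, 0.56), (0.0, -0.5, 0.8)]
bolt [(0.5, -5.75, 0.79), (-1.5, -2.25, 0.98)]
footA [(-0.5, 5.25, 0.51), (-0.5, -1.5, 0.94)]
footB [(0.25, -4.0, 0.97), (-2.75, -1.0, 0.91)]
footfar_c [(0.5, -4.25, 0.87), (-0.5, 0.0, 0.98)]
footfar_d [(-0.25, -0.5, 0.96), (-3.75, 1.0, 1.0)]
spare [(0.0, 0.0, 1.0), (0.0, 0.0, 1.0)]
```

```bash
python3 - <<'E'
from h import *
d=load("d6");s=load("s6")
for n,p in dict(bolt=(547.5,-74,84),A=(646,-132,15),B=(456,-141,15),jr=(539,97,30),fc=(657,-362,15)).items():
    p=np.array(p,float)
    for c,f in(("side",d),("scene",s)):
        J=np.array([np.array(proj(f,p+e))-proj(f,p) for e in np.eye(3)*10])/10
        print(n,c,np.round(proj(f,p)),J.round(3).tolist())
f=load("d8")["img"];u,v=map(int,proj(d,(456,-141,15)));a=load("s8")["img"]
B=cv2.resize(f[v-65:v+35,u-90:u+20],(440,400),interpolation=cv2.INTER_CUBIC)
A=cv2.resize(a[170:270,170:260],(360,400),interpolation=cv2.INTER_CUBIC)
cv2.imwrite("pics/c8.png",np.hstack([B,A])[:,:,::-1])
E
```

```text
bolt side [271. 191.] [[-0.306, -0.057], [-0.12, 0.159], [-0.004, -0.284]]
bolt scene [246. 194.] [[0.084, 0.242], [0.289, -0.073], [-0.006, -0.165]]
A side [250. 195.] [[-0.28, -0.054], [-0.122, 0.149], [-0.011, -0.263]]
A scene [237. 233.] [[0.08, 0.261], [0.29, -0.078], [-0.012, -0.137]]
B side [307. 204.] [[-0.303, -0.058], [-0.098, 0.16], [0.008, -0.269]]
B scene [221. 189.] [[0.067, 0.221], [0.27, -0.067], [-0.022, -0.157]]
jr side [253. 237.] [[-0.326, -0.073], [-0.14, 0.198], [-0.011, -0.29]]
jr scene [292. 189.] [[0.098, 0.225], [0.265, -0.068], [0.026, -0.159]]
fc side [272. 164.] [[-0.256, -0.043], [-0.099, 0.12], [-0.003, -0.244]]
fc scene [169. 255.] [[0.051, 0.281], [0.311, -0.085], [-0.065, -0.126]]
```

View pics/c8.png

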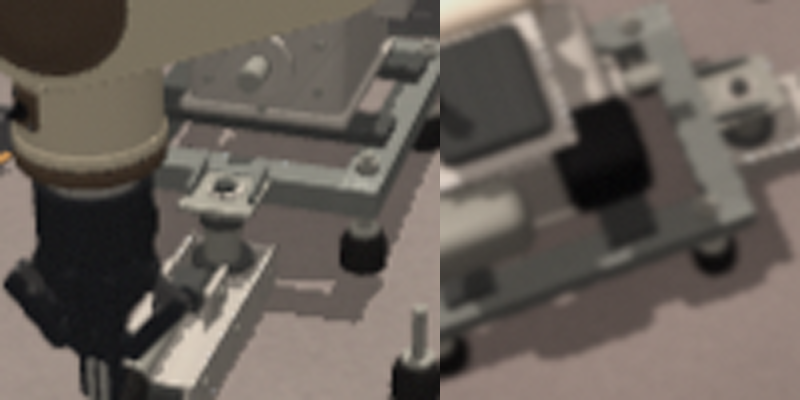

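The left crop shows foot B hanging clear with its shadow detached, the saddle and ram up against the pad, and the tips pressing the handle down. Triangulated from both views, the pad has risen about 16 mm. That puts the feet about 12–14 mm clear, with the far feet unmoved and the handle on its stop at 23 N. I'll hand it in like this.

```bash
python3 -c "
from workcell import *
s=get_state();print(s['t'],s['ee_pos'],s['contact_force']);print(sign_off())"
```

```text
11.9667 [538.60158814 167.45812997  84.28134339] [-6.45273844 -0.06788363 21.91642936]
the job is handed in; nothing more can be done
None
```

The engine's lift end is up on the jack, and I handed the job in at 12.0 s with the handle still held down on its stop. I pulled and turned the jack by its grip to bring the saddle under the lift pad. I then pumped three full strokes with shut fingertips on top of the grip.

- **Saddle position:** it measured within about 2 mm of the bolt in x. In y, most estimates agreed with the bolt to about 2 mm. One at first read about 15 mm off, because I had mistaken the ram's wider collar for the saddle. With the collar's own size and height it came to within about 3 mm.
- **Handle:** it is fully down, pressed with about 22 N.
- **Lift:** the pad rose about 16 mm, which puts the near feet about 12.5 mm clear. The side picture gave about 14 mm for foot B. The expected rise from three strokes alone gives at least 11 mm.
- **Far feet and bystanders:** the far feet and the spare foot showed no shift beyond about half a pixel (1–2 mm). I did not measure the other bystanders at the end.
- **Less certain:**
  - On the last stroke the hand hid the jack's rear, so I could not recheck that the jack had stayed put. It had not moved after strokes one and two.
  - Some image matches on hidden feet gave meaningless shifts, and I ignored them.
  - The handle pushed sideways on the fingertips with 6 to 12 N at the bottom of the strokes.
  - My first move call was refused for missing keys and moved nothing.

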